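# Stow the torch from the cup in the chart table's well

## Robot

A 6-joint arm with a two-finger parallel gripper is mounted at the origin on the work surface. World frame = base frame: x ahead of the robot, y to its left, z up, the work surface at z = 0. Lengths are in mm, angles in rad, forces in N, time in s.
With the tool pointing down it reaches from about 300 to 775 mm from the base axis. Payload 14.6 kg.
Tool frame: the origin (TCP) lies on the centre line of the jaws, within the pads' length; the fingertips stand 19 mm ahead of it and the grasp point (between the pads) is the TCP (bot.tip_reach is the distance from the TCP to the fingertips, in mm); z points along the fingers, y is the line along which they close (so a half turn about z gives the same grasp; the last joint's range is limited). The gripper opens to 85 mm and grips with 20 to 120 N. Pads are 22 mm wide; open, the fingers measure 114 mm over their backs; the gripper's body (76 mm by 85 mm) begins 54 mm behind the grasp point. The pads swing forward as they close: fully open they stand 13 mm farther back than shut.
Start: joints at [1.265, 0.3, 1.521, -0, 1.321, -0.067], TCP at [130.093, 534.383, 250.281] pointing down, gripper open.
Joint ranges: [-3.03, 3.03], [-0.79, 2.21], [0.23, 2.52], [-1.04, 4.18], [0, 3.07], [-2.55, 2.55]. Speed limits (rad/s): [2.22, 2.22, 2.57, 3.14, 3.14, 3.14].

## Interface

Orientations are given as a unit quaternion [w, x, y, z].
In Python, from rig import bot gives the robot as it stands. Calls block until the motion is done:
- bot.move_to(position, orientation): joint-space move of the TCP to a pose.
- bot.servo_line(position, attitude=None, speed=150, until_force=None): straight line of the TCP; attitude=None keeps the orientation; speed is the mean speed in mm/s. With until_force (N) it stops when the force on the tool has changed by that much, and returns True; else False.
- bot.move_joints(angles): joint-space move.
- bot.move_gripper(opening, grip_force=None): finger opening in mm; grip_force is the grip in N (None keeps the last); returns when the fingers have stopped.
- bot.dwell(seconds).
- bot.ik(position, orientation): joint angles nearest the present ones, or None.
- bot.read_state(): the state.
- bot.read_camera(name): name is "scene" or "top" or "wrist"; returns a dict with "image" (480x640x3 uint8, blue, green, red), "depth" (480x640 float32, mm along the optical axis (not along the pixel's ray), 0 where there is no reading), "fovy" (degrees; the focal length in pixels is half the picture's height over the tangent of half this angle, whatever the lens; pixels are square), "cx", "cy" (the principal point, pixels), "eye" and "attitude" of the camera in the world; the wrist camera has in their place "mount" (4x4, takes a point from camera to tool coordinates, whose origin is the TCP and whose axes are the flange's). Camera axes: x right, y down, z forward; pixel columns grow to the right and rows downward; lengths in mm; the calibration is good to about 2 mm. A picture is of the moment at which its call begins: read the wrist's pose just before it.
A pose or a line that the arm cannot do raises bot.MotionError and nothing moves.
- bot.finish_job(): hands the job in; it is judged then, once.
The state is a dict: "clock": time; "joint_positions": joint angles; "qvel": joint speeds; "effort": joint torques, N m; "ee_pos": TCP position; "tool_rot": TCP orientation; "ft_force": force on the tool from outside, world axes, zero at the start; "moment": the same for the moment, N m; "grip_width": finger opening in mm; "grip_force": force on a finger pad.
Only numpy, scipy, OpenCV 4.12 (cv2) and the standard library are available. Lean on these libraries where they do the work, as an engineer would, in place of code of your own. Each camera call takes 0.05 s, during which the arm holds its last target. There are 200 camera calls.

## Task

We are about to cast off: the torch in the white cup is to lie flat, lengthwise, in the lane of the chart table's well that does not hold the parallel rule. First lift whatever lies in that lane, the eraser block or a chart weight, out and set it down right way up on the bare table clear of the well, then pull the torch from the cup and lower it into the lane with the gripper rather than dropping it. Let go, and leave the cup standing and everything else where it is.

Things in the scene. Friction and masses are not known exactly. Their poses are not given: they have to be found in the camera images.
- torch: Slim aluminium torch, 185 mm long, leaning about 25 degrees from upright in the cup, tail down, in any direction. Round handle 26 mm across from the tail to 135 mm, then a dark octagonal head 32 mm across flats to 183 mm. Mass 0.12 to 0.24 kg. Origin on its axis 43 mm from the tail; z along the axis from tail to head, x square to a pair of the head's flats.
- torch_mid (a point): Point on the torch's axis halfway along it, 92.5 mm from the tail; axes as the torch's.
- torch_head (a point): Point on the torch's axis in the middle of its octagonal head, 159 mm from the tail; axes as the torch's.
- cup: White melamine cup without handle, loose, upright: 95 mm tall, outer diameter 69 mm at the foot and 83 mm at the rim, wall 4 mm, inner floor 5 mm up, mass 0.26 kg. Origin at the centre of its underside; z up. Cup and well change sides from start to start.
- well: Shallow fixed wooden well, 246 mm (x) by 194 mm (y), walls 20 mm high, 8 mm thick. A 10 mm divider along x, as high, makes two lanes with centre lines at y = +46 and -46 mm, each 230 x 84 mm inside, cork floor level with the table. Its lid is folded back flat: a board 18 mm high beyond the far end, x = 129 to 379 mm, as wide. Origin on the table at the middle of the well; z up.
- rule: White plastic parallel rule with two metal links, 200 x 60 x 8 mm, lying flat along one of the two lanes (which one differs from start to start). Origin at the centre of its underside; x along its length, z up.
- case: Grey plastic barometer case, a box 80 x 80 mm and 115 mm tall standing near the cup, with a white dial on two faces. Bystander. Origin at the centre of its underside; z up.
- weight_a: Aluminium chart weight near the cup: disc 60 mm in diameter and 26 mm high with a knob 30 mm in diameter on top, 50 mm tall in all. Bystander. Origin at the centre of its underside; z up.
- weight_b: The second aluminium chart weight, the same as the first. Either it lies in the well's lane that has no rule and the eraser stands near the cup, or the other way round. Origin at the centre of its underside; z up.
- eraser: Green silicone eraser block, 35 x 65 x 22 mm (x, y, z), lying flat in the well's free lane or near the cup (see weight_b). Origin at the centre of its underside; z up.
Mind the look-alikes: they are no part of the job. There is more than one size of the eraser; the one meant has the size given above.

How it is judged (in metres and radians):
On the way, in this order (a step that is already met when the one before it is completed fails the run):
1. The eraser and both chart weights stand on the bare table clear of the well, the one that was near the cup not shifted by more than 30 mm ((y of eraser in the frame of well above 0.11 m or y of eraser in the frame of well below -0.11 m or x of eraser in the frame of well below -0.135 m or x of eraser in the frame of well above 0.385 m) and height (world z) of each of eraser, weight_b below 0.006 m and angle between each of eraser, weight_b's own z axis and vertical below 0.1 rad and (y of weight_b in the frame of well above 0.11 m or y of weight_b in the frame of well below -0.11 m or x of weight_b in the frame of well below -0.135 m or x of weight_b in the frame of well above 0.385 m) and distance of any of eraser, weight_b from where it was at the start of the episode below 0.03 m), for 0.2 s.
2. The torch is lowered into the free lane while the fingers still hold it: its midpoint over that lane and less than 75 mm above the table (contact force between the fingers and torch above 0.5 N and ((y of rule in the frame of well above 0 m and y of torch_mid in the frame of well between -0.088 and -0.006 m) or (y of rule in the frame of well below 0 m and y of torch_mid in the frame of well between 0.006 and 0.088 m)) and x of torch_mid in the frame of well between -0.06 and 0.06 m and height (world z) of torch_mid below 0.075 m), for 0.1 s.
At the end, for the whole second after the job is handed in: Torch lying still, let go, within 7 degrees of level, on the floor of the lane without the rule (midpoint within 40 mm of its middle, under 24 mm high); cup upright, within 50 mm of its place; eraser and weights right way up on the table outside the well; all but the cleared one within 30 mm (all of step 1 and ((y of rule in the frame of well above 0 m and y of torch_mid in the frame of well between -0.088 and -0.006 m) or (y of rule in the frame of well below 0 m and y of torch_mid in the frame of well between 0.006 and 0.088 m)) and x of torch_mid in the frame of well between -0.04 and 0.04 m and height (world z) of torch_mid below 0.024 m and angle between torch's own z axis and vertical between 1.45 and 1.69 rad and linear speed of torch below 0.03 m/s and angular speed of torch below 0.3 rad/s and angle between cup's own z axis and vertical below 0.1 rad and distance of cup from where it was at the start of the episode below 0.05 m and distance of each of case, weight_a, rule from where it was at the start of the episode below 0.03 m); the robot touches nothing.
It fails at once if The cup is knocked over (tips more than 35 degrees) (angle between cup's own z axis and vertical above 0.61 rad).
It fails at once if The barometer case, the first chart weight or the rule is shifted by more than 30 mm (distance of any of case, weight_a, rule from where it was at the start of the episode above 0.03 m).
It also fails if it takes over 58 s, if anything falls off the work surface, if the arm or the gripper's body presses on something with over 40 N, if the wrist force passes 120 N, or if a joint passes its speed limit or range.

## Working session

There is one attempt and no reset: what is moved stays moved. The work goes in short steps, each a Python script; the robot and the scene stay as the last script left them, time stands still between calls to the robot, and variables do not carry over. Pictures are saved under pics/ and viewed, at most 10 in all, crops included, and the job is handed in when it is done.

```bash
ls; mkdir -p pics
cat > h.py <<'E'
import numpy as np, cv2, pickle
from scipy.spatial.transform import Rotation as R
def rot(q): return R.from_quat([q[1],q[2],q[3],q[0]]).as_matrix()
def quat(M):
    q=R.from_matrix(M).as_quat(); return [q[3],q[0],q[1],q[2]]
def cloud(c,pose=None):
    """world points HxWx3 (nan where no depth)"""
    d=c["depth"].astype(float); h,w=d.shape
    f=h/2/np.tan(np.radians(c["fovy"])/2)
    u,v=np.meshgrid(np.arange(w),np.arange(h))
    p=np.stack([(u-c["cx"])/f*d,(v-c["cy"])/f*d,d],-1)
    if pose is None: M=rot(c["attitude"]) if np.size(c["attitude"])==4 else np.array(c["attitude"]); t=np.array(c["eye"])
    else:
        m=np.array(c["mount"]); Rt=rot(pose[1]); M=Rt@m[:3,:3]; t=Rt@m[:3,3]+np.array(pose[0])
    P=p@M.T+t; P[d<=0]=np.nan
    return P
E
python3 - <<'E'
from rig import bot
from h import *
for n in("top","scene"):
    c=bot.read_camera(n); pickle.dump(c,open(n+'.pkl','wb')); cv2.imwrite(f'pics/{n}0.png',c['image'])
    print(n,{k:v for k,v in c.items() if k not in('image','depth')}); P=cloud(c); print(np.nanpercentile(P[...,2],[1,10,50,90,99]))
print(bot.read_state())
E
```

```text
pics
top {'fovy': 57.1796944664715, 'cx': 322.22088255040086, 'cy': 239.15299495655591, 'eye': array([482.41261981,  -3.10637661, 988.23745994]), 'attitude': array([-0.03430921,  0.70972699, -0.7023694 ,  0.04228136])}
[-6.04355958 -3.19853395 -0.6994376   3.7871546  45.90934501]
scene {'fovy': 46.885138335164505, 'cx': 325.979386356473, 'cy': 238.39408968416043, 'eye': array([1142.31819268,  -89.38706043,  981.83140041]), 'attitude': array([-0.21082877,  0.72423092,  0.63181089, -0.17848195])}
[-271.41535555   -3.19900416   -0.34756351   15.44679228  149.28743723]
{'clock': 0.1, 'joint_positions': array([ 1.26539198e+00,  3.00434843e-01,  1.52149275e+00, -8.61252736e-06,
        1.32070776e+00, -6.65827998e-02]), 'qvel': array([ 0.00040385, -0.00204672, -0.002521  , -0.00108901, -0.00067801,
       -0.00104   ]), 'effort': array([ 3.17778768e-04, -5.44382322e+01, -3.62365901e+01, -6.52568269e-05,
        2.99915475e-03, -7.86439909e-05]), 'ee_pos': array([130.0477297 , 534.21766027, 249.77856211]), 'tool_rot': array([-9.23098466e-05,  1.19126122e-01,  9.92878993e-01, -5.13129725e-04]), 'ft_force': array([-0.32354634,  0.04904312, -0.93809857]), 'moment': array([-0.03726624,  0.01130505,  0.02375761]), 'grip_force': 0.0, 'grip_width': 85.46102964990263}
```

View pics/top0.png

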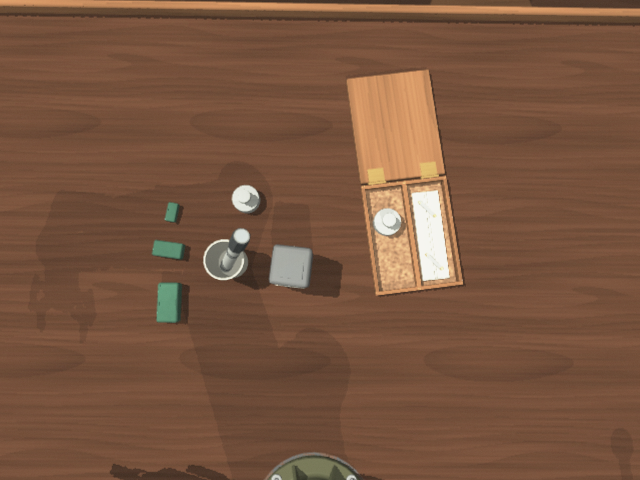

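View pics/scene0.png

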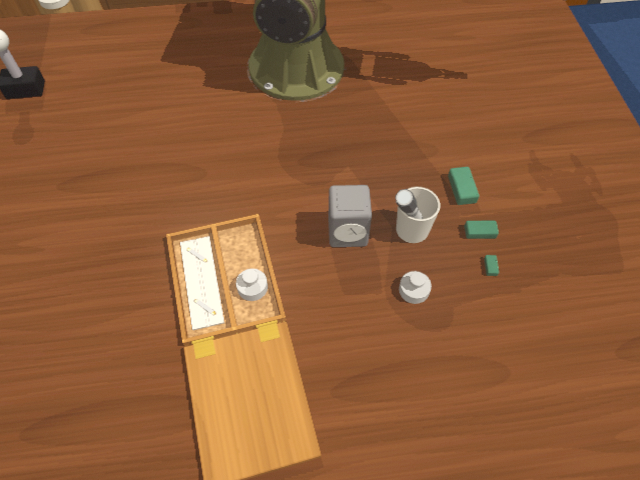

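The top view shows the cup at (226,262) with the torch leaning up and right, its head at (242,237). The case is at (291,267) and weight_a at (246,199). The well is around (411,237), with weight_b in its left lane at (388,221) and the rule in the right lane. The green blocks are at the left. The scene view agrees with this.

```bash
cat > m.py <<'E'
from h import *
out={}
C={n:pickle.load(open(n+'.pkl','rb')) for n in('top','scene')}
P={n:cloud(C[n]) for n in C}
T=P['top']; vv,uu=np.mgrid[:480,:640]
# well + lid outline
Z=T[...,2]; m=(uu>340)&(uu<470)&(vv>65)&(vv<300)&(Z>11)&(Z<26)
m=cv2.morphologyEx(m.astype(np.uint8),cv2.MORPH_OPEN,np.ones((2,2)))>0
r=cv2.minAreaRect(T[m][:,:2].astype(np.float32)); print('well+lid rect (502x194)',r)
box=cv2.boxPoints(r); print(box)
# height of lid, table
print('lid z',np.median(T[90:160,365:425,2]),'table',np.nanmedian(T[330:420,380:600,2]))
def circ(p):
    A=np.c_[2*p[:,:2],np.ones(len(p))]; s=np.linalg.lstsq(A,(p[:,:2]**2).sum(1),rcond=None)[0]
    return s[:2],np.sqrt(s[2]+s[0]**2+s[1]**2)
for n,(box1,box2) in {'top':((365,420,195,250),(195,265,200,290)),'scene':((230,275,260,305),(385,450,175,250))}.items():
    p=P[n]; u0,u1,v0,v1=box1; q=p[v0:v1,u0:u1].reshape(-1,3)
    k=q[(q[:,2]>42)&(q[:,2]<60)]; d=q[(q[:,2]>22)&(q[:,2]<31)]
    print(n,'knob n',len(k),np.median(k,0),cv2.minEnclosingCircle(k[:,:2].astype(np.float32)),'disc',len(d),cv2.minEnclosingCircle(d[:,:2].astype(np.float32)))
    u0,u1,v0,v1=box2; q=p[v0:v1,u0:u1].reshape(-1,3); q=q[~np.isnan(q[:,0])]
    rim=q[(q[:,2]>90)&(q[:,2]<99)]; print(' rim n',len(rim),circ(rim),cv2.minEnclosingCircle(rim[:,:2].astype(np.float32)))
    for z0 in range(100,185,10):
        s=q[(q[:,2]>z0)&(q[:,2]<z0+10)]
        if len(s)>4: print('  z',z0,len(s),s.mean(0).round(1),s.min(0)[:2].round(),s.max(0)[:2].round())
E
python3 m.py
python3 - <<'E'
import cv2,numpy as np
a=cv2.imread('pics/top0.png')[205:295,190:270];b=cv2.imread('pics/scene0.png')[170:260,375:455]
cv2.imwrite('pics/crop.png',np.hstack([cv2.resize(x,None,fx=5,fy=5,interpolation=cv2.INTER_CUBIC) for x in(a,b)]))
E
```

```text
well+lid rect (502x194) ((nan, nan), (0.0, 0.0), 0.0)
[[nan nan]
 [nan nan]
 [nan nan]
 [nan nan]]
lid z nan table -0.7298731020149489
top knob n 145 [ 627.89389233 -157.03380251   48.98733905] ((627.8311767578125, -156.9990692138672), 14.582093238830566) disc 406 ((623.34130859375, -167.26913452148438), 71.1053237915039)
 rim n 238 (array([534.87385469, 187.72728488]), np.float64(37.34294029459459)) ((535.329833984375, 186.3180694580078), 41.37049102783203)
  z 100 25 [543.3 167.8 104.6] [539. 153.] [552. 178.]
  z 110 30 [546.7 167.1 114.1] [542. 153.] [558. 175.]
  z 120 15 [549.2 162.8 123.7] [545. 140.] [555. 171.]
  z 130 16 [551.5 155.9 137.4] [546. 141.] [569. 170.]
  z 140 37 [553.3 154.2 144.3] [548. 135.] [572. 167.]
  z 150 44 [556.5 152.4 154.9] [551. 131.] [575. 164.]
  z 160 58 [565.6 142.5 165.6] [554. 123.] [590. 160.]
  z 170 220 [573.  139.3 175.3] [557. 123.] [591. 156.]
  z 180 30 [568. 146. 181.] [561. 136.] [578. 153.]
scene knob n 187 [ 629.83688611 -158.25796077   49.22357591] ((629.036376953125, -158.15420532226562), 14.949284553527832) disc 458 ((629.2645874023438, -159.60067749023438), 54.020992279052734)
 rim n 242 (array([535.66444511, 186.14541989]), np.float64(38.55467065705464)) ((535.22900390625, 185.87489318847656), 43.0596923828125)
  z 100 20 [562.1 167.6 104.4] [551. 153.] [568. 179.]
  z 110 16 [565.5 165.3 113.3] [555. 154.] [570. 175.]
  z 120 9 [573.9 149.  127.6] [567. 139.] [578. 157.]
  z 130 24 [575.4 153.5 135.2] [565. 136.] [580. 169.]
  z 140 36 [577.2 152.5 145.3] [559. 131.] [584. 167.]
  z 150 33 [580.2 147.4 154.9] [562. 129.] [587. 163.]
  z 160 56 [582.1 138.  166.1] [566. 122.] [589. 159.]
  z 170 195 [575.7 137.5 175.3] [557. 124.] [590. 156.]
  z 180 40 [569.4 144.3 181.3] [562. 133.] [579. 153.]
```

View pics/crop.png

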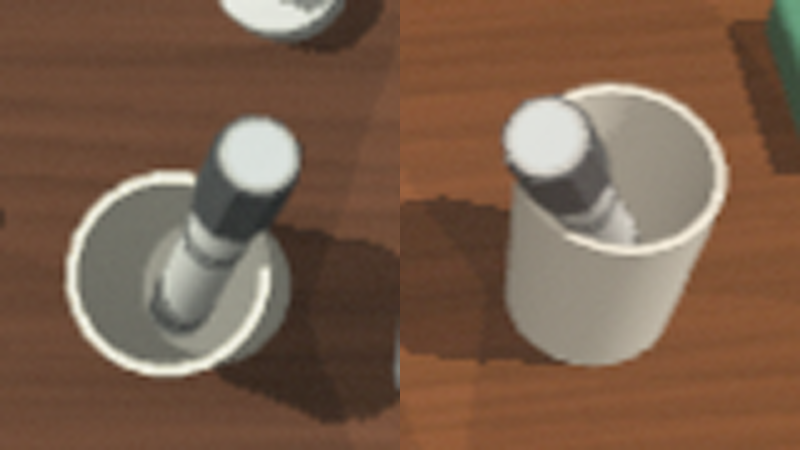

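The crop shows the dark octagonal head with its pale end disc, and the handle running down into the cup along the lean plane. Next I fit the well and check IK for the tilted grasp.

```bash
cat > plan.py <<'E'
from h import *
import itertools
from rig import bot
cup=np.array([535.2,186.5]); end=np.array([574.5,138.5,176.])   # head end face centre
dd=end[:2]-cup; d=np.r_[dd/np.linalg.norm(dd),0]; L=np.radians(25)
a=np.sin(L)*d+np.array([0,0,np.cos(L)]); t=np.cos(L)*d-np.array([0,0,np.sin(L)]); n=np.cross(a,t)
tail=end-184*a
def grasp(phi,psi,flip):
    z=np.cos(phi)*t+np.sin(phi)*n; z=np.cos(psi)*z-np.sin(psi)*a
    y=np.cross(z,a); y/=np.linalg.norm(y); y*=flip
    return np.c_[np.cross(y,z),y,z]
E
python3 - <<'E'
from plan import *
T=cloud(pickle.load(open('top.pkl','rb')));vv,uu=np.mgrid[:480,:640]; Z=T[...,2]
m=(uu>340)&(uu<470)&(vv>65)&(vv<300)&(Z>11)&(Z<26)
k=cv2.morphologyEx(m.astype(np.uint8),cv2.MORPH_OPEN,np.ones((2,2)),anchor=(0,0))>0; m&=k
r=cv2.minAreaRect(T[m][:,:2].astype(np.float32)); print('502x194:',r); print(cv2.boxPoints(r))
img=pickle.load(open('top.pkl','rb'))['image'].astype(int)
ru=(uu>405)&(uu<460)&(vv>180)&(vv<290)&(img.min(-1)>170)&(Z<16); r2=cv2.minAreaRect(T[ru][:,:2].astype(np.float32)); print('rule 200x60',r2,np.nanmedian(T[ru][:,2]))
lid=(uu>355)&(uu<435)&(vv>80)&(vv<165); print('lid z',np.nanmedian(Z[lid]))
print('tail',tail,'off-cup',np.linalg.norm(tail[:2]-cup),'d',d)
for ph,ps,f in itertools.product((-60,-45,-30,-15,0,15,30,45,60),(0,10,20,30),(1,-1)):
    G=grasp(np.radians(ph),np.radians(ps),f); p=tail+123*a-7*G[:,2]; res=[]
    for q in (p,p-80*G[:,2],p+[0,0,130]): 
        j=bot.ik(q,quat(G)); res.append(None if j is None else np.round(j,2).tolist())
    if all(res): print(ph,ps,f,res[0],res[2])
E
```

```text
502x194: ((728.5509033203125, -193.3359832763672), (499.9277648925781, 192.91751098632812), 7.758498668670654)
[[ 467.85352  -131.50482 ]
 [ 493.89697  -322.65634 ]
 [ 989.2483   -255.16714 ]
 [ 963.20483   -64.015625]]
rule 200x60 ((603.1616821289062, -257.08111572265625), (201.91954040527344, 61.47926330566406), 6.533621788024902) 5.153119079762973
lid z 17.065346381363156
tail [525.23783987 198.66752382   9.23936719] off-cup 15.725561050414205 d [ 0.63350109 -0.77374179  0.        ]
-60 0 -1 [0.47, 1.07, 1.01, -0.85, 2.15, 0.45] [0.47, 0.9, 1.0, -0.96, 2.26, 0.27]
-60 10 -1 [0.44, 1.02, 1.01, -0.71, 2.09, 0.49] [0.44, 0.87, 0.97, -0.8, 2.23, 0.33]
-60 20 -1 [0.41, 0.97, 1.03, -0.58, 2.02, 0.52] [0.41, 0.83, 0.97, -0.65, 2.19, 0.38]
-60 30 -1 [0.37, 0.91, 1.06, -0.44, 1.94, 0.54] [0.37, 0.78, 0.98, -0.49, 2.13, 0.43]
-45 0 -1 [0.52, 0.95, 1.19, -0.92, 1.91, 0.47] [0.52, 0.78, 1.16, -0.99, 2.03, 0.3]
-45 10 -1 [0.49, 0.9, 1.19, -0.79, 1.85, 0.47] [0.49, 0.75, 1.14, -0.84, 1.99, 0.31]
-45 20 -1 [0.45, 0.85, 1.2, -0.66, 1.78, 0.45] [0.45, 0.71, 1.13, -0.7, 1.95, 0.31]
-45 30 -1 [0.41,
[... 1109 characters left out ...]
1, 1.61] [0.37, 0.14, 2.13, 4.0, 0.54, 1.24]
45 20 -1 [0.28, 0.32, 2.11, 3.77, 0.27, 1.45] [0.28, 0.06, 2.02, -0.9, 0.2, -0.19]
45 30 -1 [0.23, 0.29, 2.05, -1.01, 0.04, -0.08] [0.23, 0.07, 1.94, -0.11, 0.35, -0.99]
60 0 1 [0.22, 0.5, 2.21, 3.16, 0.93, -1.2] [0.22, 0.14, 2.2, 3.17, 0.56, -1.21]
60 0 -1 [0.22, 0.5, 2.21, 3.16, 0.93, 1.95] [0.22, 0.14, 2.2, 3.17, 0.56, 1.93]
60 10 1 [0.18, 0.41, 2.2, 3.0, 0.66, -1.09] [0.18, 0.08, 2.15, 2.84, 0.3, -0.91]
60 10 -1 [0.18, 0.41, 2.2, 3.0, 0.66, 2.06] [0.18, 0.08, 2.15, 2.84, 0.3, 2.23]
60 20 1 [0.14, 0.34, 2.15, 2.68, 0.42, -0.81] [0.14, 0.06, 2.08, 1.71, 0.19, 0.19]
60 30 1 [0.11, 0.31, 2.09, 1.95, 0.28, -0.12] [0.11, 0.06, 2.0, 0.86, 0.35, 1.01]
```

```bash
cat >> plan.py <<'E'
W0=np.array([601.7,-210.6]); yaw=np.radians(7.76); wx=np.array([np.cos(yaw),np.sin(yaw),0]); wy=np.array([-np.sin(yaw),np.cos(yaw),0])
def W(x,y,z): return np.r_[W0,0]+x*wx+y*wy+np.array([0,0,z])
Zv=np.array([0,0,1.])
def best(pos,Rs):
    j0=np.array(bot.read_state()['joint_positions']); c=[]
    for M in Rs:
        j=bot.ik(pos,quat(M))
        if j is not None: c.append((np.abs(np.array(j)-j0).max(),M))
    return min(c,key=lambda e:e[0])[1]
DOWN=[np.c_[s*wx,-s*wy,-Zv] for s in(1,-1)]
def st(msg=''):
    s=bot.read_state(); print(msg,'t',round(s['clock'],1),np.round(s['ee_pos'],1),'w',round(s['grip_width'],1),'gf',round(s['grip_force'],1),'F',np.round(s['ft_force'],1)); return s
E
python3 - <<'E'
from plan import *
p=np.array([628.5,-157.5,0]); M=best(p+260*Zv,DOWN)
bot.move_to(p+260*Zv,quat(M)); bot.move_gripper(55,60)
bot.servo_line(p+80*Zv,speed=200); print(bot.servo_line(p+50*Zv,speed=60,until_force=8)); st('at')
bot.move_gripper(10,60); st('grip')
bot.servo_line(p+130*Zv,speed=150); st('up')
c=bot.read_camera('scene'); cv2.imwrite('pics/w1.png',c['image'][200:480,150:500])
q=W(-185,46,0)
bot.servo_line(q+130*Zv,speed=200); bot.servo_line(q+60*Zv,speed=150); print(bot.servo_line(q+46*Zv,speed=30,until_force=4)); st('down')
bot.move_gripper(55); bot.servo_line(q+200*Zv,speed=200); st('off')
E
```

```text
False
at t 5.2 [ 628.6 -157.5   50. ] w 55.1 gf 0.0 F [0.4 0.1 1.6]
grip t 5.6 [ 628.8 -157.4   50.6] w 27.7 gf 58.8 F [-1.1  1.7  6. ]
up t 6.2 [ 627.9 -157.4  128.7] w 27.5 gf 59.4 F [-0.5 -0.  -3.1]
True
down t 8.6 [ 412.4 -189.4   50.1] w 27.7 gf 61.3 F [-1.   8.2  7.8]
off t 9.8 [ 411.8 -189.8  198.9] w 55.3 gf 0.0 F [-1.1 -0.4 -0.4]
```

Run:
```python
from plan import *
T=cloud(bot.read_camera('top')); q=W(-185,46,0)
s=T[(np.hypot(T[...,0]-q[0],T[...,1]-q[1])<60)&(T[...,2]>12)&(T[...,2]<70)]
k=s[s[:,2]>44]; print('weight_b disc',cv2.minEnclosingCircle(s[(s[:,2]<30),:2].astype(np.float32)),'knob',k.mean(0) if len(k) else None,'expected',q)
print('cands')
G=grasp(np.radians(-15),np.radians(15),-1); p=tail+123*a-7*G[:,2]; pre=p-90*G[:,2]
print('p',p,'tool z',G[:,2],'pre',pre)
bot.move_to(pre+[0,0,110],quat(G)); bot.move_gripper(62,80); st('hi')
bot.servo_line(pre,speed=200); s0=st('pre')
c=bot.read_camera('wrist'); pickle.dump((c,s0),open('w.pkl','wb')); cv2.imwrite('pics/wr1.png',c['image'])
P=cloud(c,(s0['ee_pos'],s0['tool_rot'])); 
for h in (110,120,130,145,160):
    b=P[(abs(P[...,2]-h)<4)&(np.hypot(P[...,0]-550,P[...,1]-165)<60)]; 
    if len(b): print(h,len(b),b.mean(0).round(1),'pred axis',(tail+a*(h-tail[2])/a[2]).round(1))
```

```text
weight_b disc ((413.2830505371094, -191.2632293701172), 30.0625057220459) knob [ 416.47325315 -189.70335522   48.81877201] expected [ 412.18306804 -190.00066745    0.        ]
cands
p [556.25781999 163.54295138 125.11737045] tool z [ 0.27295757 -0.72801561 -0.62887792] pre [531.69163838 229.06435588 181.71638345]
hi t 11.8 [531.9 228.3 291.8] w 62.2 gf 0.0 F [-0.4 -0.1  0. ]
pre t 12.5 [532.1 229.3 182.9] w 62.4 gf 0.0 F [0.3 0.6 1.1]
110 838 [551.3 174.2 110.1] pred axis [555.  162.3 110. ]
120 833 [554.3 170.3 119.9] pred axis [558.  158.7 120. ]
130 855 [557.9 166.1 130.1] pred axis [560.9 155.1 130. ]
145 1109 [560.7 163.4 145. ] pred axis [565.3 149.7 145. ]
160 1105 [565.1 157.7 160. ] pred axis [569.8 144.3 160. ]
```

View pics/wr1.png

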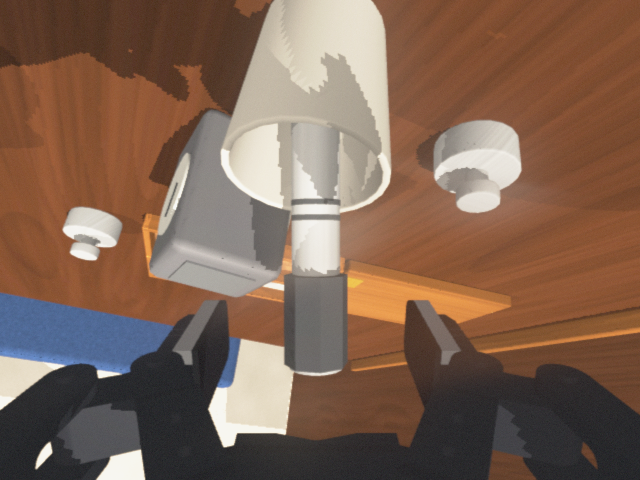

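The wrist view shows the torch at column 315, parallel to the fingers and centred between them. The predicted axis agrees with the measured surface, and weight_b stands upright. Grasping now.

Run:
```python
from plan import *
G=grasp(np.radians(-15),np.radians(15),-1); p=tail+123*a-7*G[:,2]
bot.servo_line(p,speed=100,until_force=10); st('in')
bot.move_gripper(10,80); s=st('grip')
c=bot.read_camera('scene'); cv2.imwrite('pics/g1.png',c['image'][100:340,280:600])
e=np.array(s['ee_pos'])
r=bot.servo_line(e+[0,0,25],speed=60,until_force=15); st(f'lift {r}')
if not r:
    print(bot.servo_line(e+[0,0,135],speed=120,until_force=20)); st('up')
s=bot.read_state(); c=bot.read_camera('wrist'); pickle.dump((c,s),open('w2.pkl','wb')); cv2.imwrite('pics/wr2.png',c['image'])
```

```text
in t 13.6 [556.3 164.  125.5] w 61.8 gf 0.0 F [-0.1  0.4  0.7]
grip t 14.0 [556.1 163.7 124.9] w 23.5 gf 86.5 F [-1.   1.5 -4.1]
lift False t 14.6 [556.1 163.7 150.1] w 23.7 gf 87.9 F [ 0.2 -0.4 -1.8]
False
up t 15.7 [555.9 163.6 259. ] w 23.3 gf 87.9 F [-0.3  0.2 -2.1]
```

View pics/wr2.png

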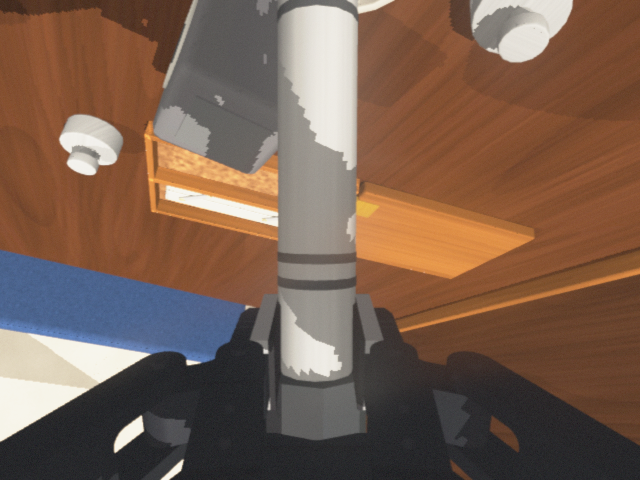

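Run:
```python
from plan import *
c,s=pickle.load(open('w2.pkl','rb'))
P=cloud(c,(s['ee_pos'],s['tool_rot'])); Rt=rot(s['tool_rot'])
seg=(P[20:240,300:336]-np.array(s['ee_pos']))@Rt   # tool coordinates of handle surface
row=np.nanmedian(seg,1); row=row[~np.isnan(row[:,0])]; far=np.nanmin(row[:,0]),np.nanmax(row[:,0])
k,b=np.polyfit(row[:,0],row[:,2],1); ky,by=np.polyfit(row[:,0],row[:,1],1)
print('x range',far,'slope z/x deg',np.degrees(np.arctan(k)),'surf z at x=0',b,'y slope',np.degrees(np.arctan(ky)),by)
G=grasp(np.radians(-15),np.radians(15),-1); print('expected axis in tool',G.T@a)
v,u=np.mgrid[:480,:640]
for r in(2,10,40,100,160): print(r,seg[r-20].mean(0) if r>=20 else '')
```

```text
x range (np.float64(32.363863411151115), np.float64(96.09692968680913)) slope z/x deg 12.621678318619086 surf z at x=0 -4.595974287829692 y slope -0.05301841397764831 1.969359977734749
expected axis in tool [-9.65925826e-01 -4.12209749e-17 -2.58819045e-01]
2 
10 
40 [90.41589055  1.89313651 15.70944234]
100 [73.19593037  1.90564998 11.94607422]
160 [55.73086195  1.91910812  7.87530605]
```

```bash
cat > place.py <<'E'
from plan import *
ps=np.radians(12.6); z=-np.cos(ps)*Zv-np.sin(ps)*wx; y=-np.cross(z,wx); y/=np.linalg.norm(y); M=np.c_[np.cross(y,z),y,z]
def tcp(h): return W(30.5,46,h)-8.5*z      # torch axis at height h
E
python3 - <<'E'
from place import *
print(bot.ik(tcp(250),quat(M)),bot.ik(tcp(13),quat(M)))
bot.move_to(tcp(250),quat(M)); st('over')
bot.servo_line(tcp(70),speed=150); st('low')
s=bot.read_state(); c=bot.read_camera('scene'); cv2.imwrite('pics/pl.png',c['image'][180:480,120:520])
t=bot.read_camera('top'); T=cloud(t)
# torch surface points above the well: heights near both ends, in the well frame
V=T-np.r_[W0,0]; X=V@wx; Y=V@wy; Z=V[...,2]
for x0 in range(-90,100,15):
    m=(abs(X-x0)<7)&(abs(Y-46)<35)&(Z>45)&(Z<110)
    if m.sum()>3: print(x0,m.sum(),'y',np.median(Y[m]).round(1),'z',np.percentile(Z[m],90).round(1))
m=(abs(Y-46)<12)&(Z>50)&(Z<100); print('x range',np.nanpercentile(X[m],[0.5,99.5]))
E
```

```text
[-0.27666557  0.63406957  1.03427249 -0.08796321  1.67486868 -1.98318815] [-0.27666557  0.86424796  1.21866546 -0.09184379  1.26192358 -1.94603616]
over t 17.6 [ 627.6 -160.   258.1] w 23.1 gf 87.7 F [ 1.2  0.7 -1.5]
low t 19.0 [ 628.  -160.8   79.4] w 23.8 gf 87.7 F [-0.2 -0.3 -1.9]
x range nan
  return np.nanmean(a, axis, out=out, keepdims=keepdims)
```

View pics/pl.png

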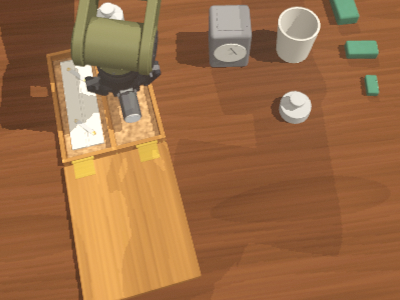

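The scene view shows the torch level over the free lane with its head towards the lid. The cup at (297,35), the case and weight_a at (295,107) look undisturbed. Lowering now.

Run:
```python
from place import *
bot.servo_line(tcp(30),speed=80); r=bot.servo_line(tcp(12),speed=20,until_force=6); s=st(f'down {r}')
bot.dwell(0.3); st('dwell')
bot.move_gripper(38); bot.dwell(0.3); e=np.array(bot.read_state()['ee_pos']); st('open')
bot.servo_line(e-60*z,speed=60); bot.servo_line(e-60*z+150*Zv,speed=200); st('clear')
bot.move_to(np.array([400,0,350.]),quat(DOWN[0] if bot.ik([400,0,350.],quat(DOWN[0])) is not None else DOWN[1])); st('away')
t=bot.read_camera('top'); cv2.imwrite('pics/end.png',t['image']); pickle.dump(t,open('end.pkl','wb')); T=cloud(t); c2=bot.read_camera('scene'); pickle.dump(c2,open('end2.pkl','wb')); cv2.imwrite('pics/end2.png',c2['image'])
for n,T in(('top',T),('scene',cloud(c2))):
    V=T-np.r_[W0,0]; X=V@wx; Y=V@wy; Z=V[...,2]
    for x0 in range(-105,110,15):
        m=(abs(X-x0)<7)&(abs(Y-46)<38)&(Z>8)&(Z<60)
        if m.sum()>3: print(n,x0,m.sum(),'y',np.median(Y[m]).round(1),'z',np.percentile(Z[m],90).round(1))
```

```text
down True t 20.4 [ 627.4 -160.7   24.2] w 23.4 gf 90.1 F [-2.  -0.2  6.5]
dwell t 20.7 [ 627.4 -160.6   24.1] w 23.1 gf 90.1 F [-2.   0.5  5.2]
open t 21.3 [ 626.9 -160.5   23.1] w 38.1 gf 0.0 F [-0.3 -0.5  0.6]
clear t 23.4 [ 639.5 -158.6  230.2] w 38.3 gf 0.0 F [ 0.4 -0.3 -0.6]
away t 26.2 [ 4.001e+02 -1.000e-01  3.499e+02] w 37.6 gf 0.0 F [-0.1 -0.7  0.3]
top -90 45 y 51.6 z 25.9
top -75 76 y 51.0 z 26.1
top -60 76 y 51.4 z 26.2
top -45 74 y 52.2 z 26.3
top -30 74 y 52.1 z 27.2
top -15 75 y 52.0 z 27.3
top 0 76 y 51.4 z 28.3
top 15 74 y 52.2 z 28.5
top 30 74 y 51.8 z 28.4
top 45 93 y 50.8 z 31.6
top 60 94 y 51.2 z 33.0
top 75 96 y 52.5 z 32.8
top 90 63 y 52.5 z 33.4
scene -90 44 y 48.8 z 26.2
scene -75 76 y 48.9 z 26.8
scene -60 69 y 48.8 z 27.0
scene -45 72 y 49.3 z 26.3
scene -30 79 y 48.3 z 27.4
scene -15 78 y 48.9 z 27.6
scene 0 78 y 48.8 z 28.0
scene 15 83 y 48.9 z 28.5
scene 30 83 y 49.1 z 28.5
scene 45 84 y 48.7 z 32.3
scene 60 116 y 48.9 z 32.9
scene 75 109 y 49.1 z 32.8
scene 90 161 y 49.0 z 32.7
```

View pics/end2.png

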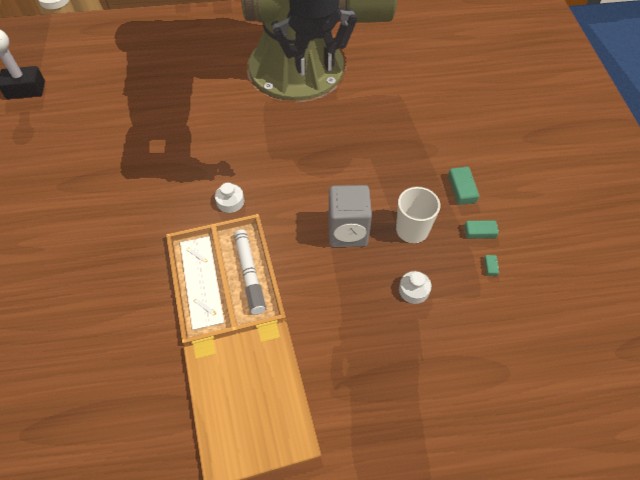

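The scene view shows the torch lying in the free lane from (243,235) to (258,305), centred. weight_b stands upright at (230,198) outside the well, and the cup, case, weight_a, rule and erasers are unmoved.

```bash
python3 -c "
from rig import bot
print(bot.finish_job())"
```

```text
the job is handed in; nothing more can be done
None
```

The torch lies flat and centred in the free lane, released. The chart weight that was there now stands upright on the bare table, everything else looked unmoved in the last picture, and the job was handed in at about 26 s of the 58 s, with no verdict returned.

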